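# Load the bird-painting jig

## Task

Get the painting jig ready with its next bird, by pushing only. Push the jig's sprung jaw well back by its upright tab and let it go, so that it springs back and stays latched against the raised stop pin; then push the unpainted wooden bird that stands in the jig's lane along the lane, between the jaws, until it is fully home against the end stop, standing upright and never lifted. Leave the other things on the table where they are, and finish clear of everything.

Things in the scene. Friction and masses are not known exactly. Their poses are not given: they have to be found in the camera images.
- jig: plywood holding jig fixed to the table, plate 15 mm thick; origin on the table surface under the middle of the seat where the bird is to end; z up. The bird travels along its +y. The jaw slides along its x, +x opens it. Fixed wooden jaw: face at x = -25 mm, y -30 to +22 mm; spring housing at x +134 to +150 mm; both 50 mm high above the table
- seat_stop (a point): middle of the foot of the end stop's face, jig x 0, y +22, z 15 mm (on the plate). The face looks to the jig's -y; the stop spans jig x -55 to +20 mm, its top is 50 mm above the table
- lane_mouth (a point): open end of the lane, jig x 0, y -170, z 15 mm (on the plate; the plate ends at y -174). Two straight rails 50 mm apart inside, 9 mm thick, tops 25 mm above the table, guide the lane from here to y -30 mm
- jaw (a joint): travel in m of the moving jaw to the jig's +x: 0 at rest (face at jig x -5 mm, lane blocked), end 0.060. A spring returns it: 4 N at 0, 8 N at 0.060, damping 35 N per m/s. Beyond 0.030 its steel ear uncovers the stop pin, which pops up; let go, it latches at 0.030, face 50 mm from the fixed jaw. Jaw 74 mm long in x, 40 mm wide, its top 50 mm above the table
- tab_front (a point): middle of the push face of the upright wooden tab on the moving jaw, 75 mm above the table, moving with it. The face looks to the jig's -x (push it to +x). Tab 40 mm wide in y, 14 mm thick, 50 to 91 mm above the table. In front of it is a ledge 25 mm deep, then the gap and the fixed jaw: nothing there is higher than 50 mm above the table
- pin (a joint): rise in m of the sprung steel stop pin (12 mm thick) at jig x = 51, y = 34 mm: 0 while held down under the jaw's ear, 0.016 when popped up. Pressed down, it would free the jaw
- pin_top (a point): centre of the top of the stop pin; 20 mm above the table when down, 36 mm when up
- bird_center (a point): centre (half-way up) of the unpainted carved wooden bird that stands on the jig's plate in the lane: round, 44 mm diameter, 85 mm high, about 60 g, its base 15 mm above the table. It is at jig y = -130 to -85 mm at the start, and fully home at jig y = 0, x within 3 mm of 0
- near_bird: bystander: painted wooden bird, 44 mm diameter, 85 mm high, on the table close beside the jig, not in its lane; origin under its base
- near_blank: bystander: unpainted wooden bird, 44 mm diameter, 85 mm high, on the table close beside the jig, not in its lane; origin under its base
- side_blank: bystander: unpainted wooden bird, 44 mm diameter, 85 mm high, on the table close beside the jig, not in its lane; origin under its base
- tall_bird: bystander: painted wooden bird, 66 mm diameter, 128 mm high; origin under its base
- paint_jar: bystander: small glass jar, 52 mm diameter, 60 mm high; origin under its base
- water_cup: bystander: white cup, 76 mm diameter, 80 mm high; origin under its base
- brush: bystander: brush 200 mm long lying on the table
Not all that is in view belongs to the job. Leave any green look-alike of the part that bears bird_center alone.

How it is judged:
By the outcome, as a careful person would: the job done as asked, in the order asked, and still so for the second after the job is handed in, with the robot touching nothing.
It also fails if it takes over 54 s, if anything falls off the work surface, if the arm or the gripper's body presses on something with over 40 N, if the wrist force passes 120 N, or if a joint passes its speed limit or range.

## Robot

A 7-joint arm with a two-finger parallel gripper is mounted at the origin on the work surface. World frame = base frame: x ahead of the robot, y to its left, z up, the work surface at z = 0. Lengths are in m, angles in rad, forces in N, time in s.
With the tool pointing down it reaches from about 0.35 to 0.9 m from the base axis. Payload 19.9 kg.
Tool frame: the origin (TCP) lies midway between the tips of the shut fingers; the grasp point (between the pads) lies env.hold_point_z behind it (env.hold_point_z is the distance from the TCP to the grasp point, in m); z points along the fingers, y is the line along which they close (so a half turn about z gives the same grasp; the last joint's range is limited). The gripper opens to 85 mm and grips with 20 to 120 N. Pads are 22 mm wide; open, the fingers measure 114 mm over their backs; the gripper's body (76 mm by 85 mm) begins 54 mm behind the grasp point. The pads swing forward as they close: fully open they stand 13 mm farther back than shut.
Start: joints at [-1.321, 0.417, -0.01, 1.614, 0.005, 1.111, -0.053], TCP at [0.179, 0.599, 0.206] pointing down, gripper open.
Joint ranges: [-2.81, 2.81], [-0.39, 2.02], [-1.27, 1.25], [0.06, 2.57], [-1.19, 4.33], [0.19, 2], [-2.82, 2.82]. Speed limits (rad/s): [1.89, 1.89, 2.39, 2.39, 3.01, 3.01, 3.01].

## Interface

Orientations are given as a unit quaternion [w, x, y, z].
In Python, from rig import env gives the robot as it stands. The module is installed in compiled form; this text tells all that it offers.
- The arm moves only by the shell command python3 -m crank 'ROWS' [FORCE]. ROWS is a JSON object of lists of equal length, an entry for each row: "grip": the opening, from -1 (shut) to 1 (fully open); "translation": the shift along the world's x, y, z in mm, a list of three; "yaw": the turn about the world's z in degrees. A call has 1 to 12 rows; each row is the pose to reach, as a shift and turn from the pose commanded when the call began; what a row does not reach only later rows make up. A row lasts 1/8 s, in which the tool goes at most 62.5 mm and 10.7 degrees, less where a joint would pass 70% of its speed; a pose out of reach is approached as far as the arm can. A call with a gripper value outside its range is refused whole. The fingers move at their own pace and stop on an object; FORCE is the grip in N (left out, the last holds). Time passes only in rows, so rows that repeat a pose let the fingers close. It gives the time, the measured TCP pose, the force, the opening and the grip force at its end, in the units of the state.
- env.read_state(): the state, without advancing time (a new reading comes with each control period).
- env.get_image(name): name is "scene" or "top" or "wrist"; returns the picture (384x512x3 uint8, red, green, blue); there is no depth.
- env.calibration(name): a dict with "vertical_fov" (degrees; the focal length in pixels is half the picture's height over the tangent of half this angle, whatever the lens; pixels are square), "cx", "cy" (the principal point, pixels), "position" and "rotation" of the camera in the world; the wrist camera has in their place "tool_from_camera" (4x4, takes a point from camera to tool coordinates, whose origin is the TCP and whose axes are the flange's). Camera axes: x right, y down, z forward; pixel columns grow to the right and rows downward; lengths in m; the calibration is good to about 2 mm. The wrist camera is an equidistant fisheye: a pixel r from the principal point sees the ray r / f radians off the axis. A picture is of the moment at which its call begins: read the wrist's pose just before it. calibration takes no time and is no camera call.
- env.close_job(): hands the job in; it is judged then, once.
The state is a dict: "clock": time; "joint_pos": joint angles; "dq": joint speeds; "tau": joint torques, N m; "tcp_pos": TCP position; "ee_rot": TCP orientation; "contact_force": force on the tool from outside, world axes, zero at the start; "ft_torque": the same for the moment, N m; "width": finger opening in m; "grasp_force": force on a finger pad.
Only numpy, scipy, OpenCV 4.12 (cv2) and the standard library are available. Lean on these libraries where they do the work, as an engineer would, in place of code of your own. Each camera call takes 0.05 s, during which the arm holds its last target. There are 200 camera calls.

## Working session

There is one attempt and no reset: what is moved stays moved. The work goes in short steps, Python scripts to look and compute and a shell command to move; the robot and the scene stay as the last step left them, time stands still between calls to the robot, and variables do not carry over. Pictures are saved under pics/ and viewed, at most 10 in all, crops included, and the job is handed in when it is done.

```bash
mkdir -p pics
python3 - <<'E'
from rig import env
import cv2,numpy as np
s=env.read_state();print(s['clock'],s['tcp_pos'],s['ee_rot'],s['width'],env.hold_point_z)
for n in("scene","top"):
    c=env.calibration(n);print(n,c)
    cv2.imwrite(f"pics/{n}0.png",env.get_image(n)[:,:,::-1])
print(env.calibration("wrist"))
E
```

```text
0.0 [0.17906764 0.59841128 0.20517333] [-4.70430069e-05  1.44857779e-01  9.89452305e-01 -5.98100593e-04] 0.08532920039731524 0.0187
scene {'vertical_fov': 52.93514143191766, 'cx': 256.65911874632815, 'cy': 182.86561319720295, 'position': array([1.06629397, 0.63587236, 0.97118754]), 'rotation': array([-0.13462384,  0.32831319,  0.87428701, -0.33122362])}
top {'vertical_fov': 47.18095343509548, 'cx': 253.8696535297403, 'cy': 192.63253274564752, 'position': array([0.44375018, 0.04468437, 1.58186328]), 'rotation': array([ 0.00842544, -0.69743783,  0.71645726, -0.0140881 ])}
{'vertical_fov': 65.70646984690485, 'cx': 255.1824757561868, 'cy': 194.29721308427125, 'tool_from_camera': array([[ 1.91569867e-03, -9.54056865e-01, -2.99619474e-01,
         7.66054405e-02],
       [ 9.99997751e-01,  2.10045134e-03, -2.94559156e-04,
        -8.98425068e-04],
       [ 9.10362311e-04, -2.99618236e-01,  9.54058742e-01,
        -1.68318637e-01],
       [ 0.00000000e+00,  0.00000000e+00,  0.00000000e+00,
         1.00000000e+00]])}
```

View pics/scene0.png

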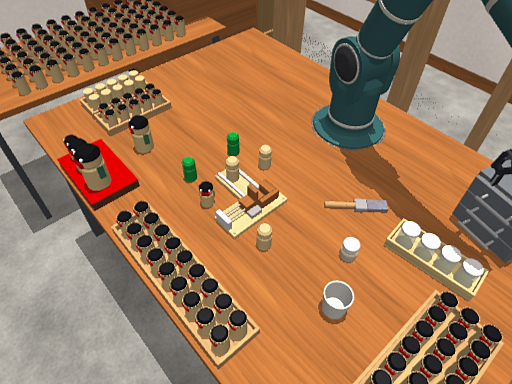

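View pics/top0.png

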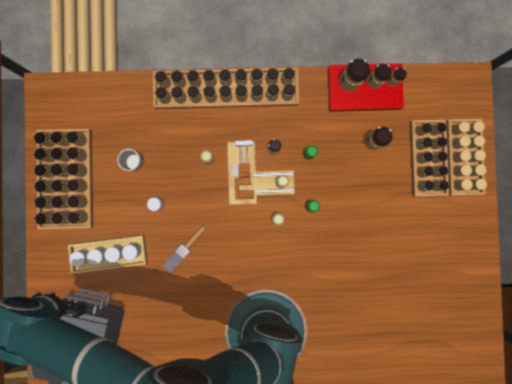

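```bash
python3 - <<'E'
import cv2,numpy as np
a=cv2.imread("pics/top0.png")[125:225,200:330];b=cv2.imread("pics/scene0.png")[120:260,170:300]
cv2.imwrite("pics/z.png",np.hstack([cv2.resize(a,(455,350),interpolation=2),cv2.resize(b,(325,350),interpolation=2)]))
E
cat > h.py <<'E'
from rig import env
import numpy as np,cv2
from scipy.spatial.transform import Rotation as R
q2=lambda q:R.from_quat(np.roll(q,-1)).as_matrix()
def ray(n,u,v,s=None):
    c=env.calibration(n);f=192/np.tan(np.radians(c['vertical_fov']/2))
    x,y=u-c['cx'],v-c['cy']
    if n!='wrist':
        return np.array(c['position']),q2(c['rotation'])@np.array([x/f,y/f,1])
    r=np.hypot(x,y)+1e-9;t=r/f;d=np.array([np.sin(t)*x/r,np.sin(t)*y/r,np.cos(t)])
    T=c['tool_from_camera'];Rt=q2(s['ee_rot']);return s['tcp_pos']+Rt@T[:3,3],Rt@T[:3,:3]@d
def onz(n,u,v,z,s=None):
    o,d=ray(n,u,v,s);return o+d*(z-o[2])/d[2]
E
python3 - <<'E'
from h import *
for nm,u,v,z in[("plate TL",228,142,.015),("plate BL",229,204,.015),("plate BR of main",256,203,.015),("lane end top",294,171,.015),("lane end bot",293,194,.015),("bird top",282,181,.1),("dark bird",274,145,.085),("blank S",278,218,.085),("blank L",207,156,.085)]:
    print(nm,onz("top",u,v,z).round(3))
E
```

```text
plate TL [0.677 0.119 0.015]
plate BL [0.455 0.121 0.015]
plate BR of main [0.456 0.025 0.015]
lane end top [ 0.567 -0.114  0.015]
lane end bot [ 0.485 -0.108  0.015]
bird top [ 0.528 -0.064  0.1  ]
dark bird [ 0.652 -0.041  0.085]
blank S [ 0.403 -0.048  0.085]
blank L [0.621 0.189 0.085]
```

View pics/z.png

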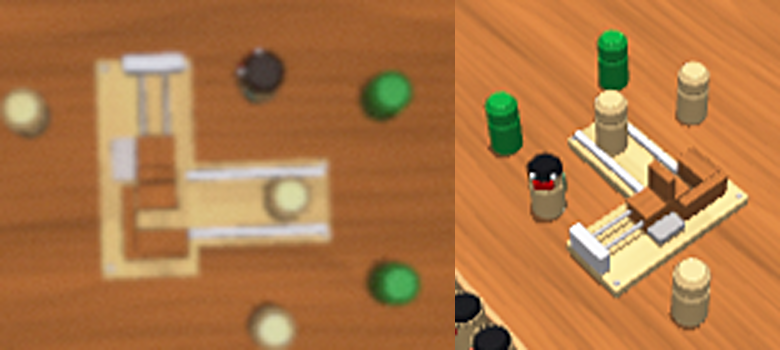

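```bash
python3 -m crank '{"grip":[-1,-1,-1,-1,-1,-1,-1,-1,-1,-1,-1,-1],"translation":[[29,-49,10],[58,-98,20],[87,-147,30],[116,-196,40],[145,-245,50],[175,-295,60],[204,-344,70],[233,-393,75],[262,-442,75],[291,-491,75],[320,-540,75],[320,-540,75]],"yaw":[3,6,9,12,15,18,19,19,19,19,19,19]}'
python3 - <<'E'
from h import *
s=env.read_state();im=env.get_image("wrist")
cv2.imwrite("pics/w1.png",cv2.resize(im[:,:,::-1],(768,576)))
import pickle;pickle.dump((s,im),open("w1.pkl","wb"))
print(s['tcp_pos'],s['ee_rot'],s['width'])
E
```

```text
clock: 1.6
tcp_pos: [0.5002, 0.0548, 0.2805]
ee_rot: [-0.0, -0.017, 1.0, -0.001]
contact_force: [-0.5, 0.6, -0.2]
width: -0.0001
grasp_force: 0.0
[0.50024967 0.05483236 0.28050639] [-6.09310200e-05 -1.74702961e-02  9.99847131e-01 -7.06763332e-04] -9.980049395735916e-05
```

View pics/w1.png

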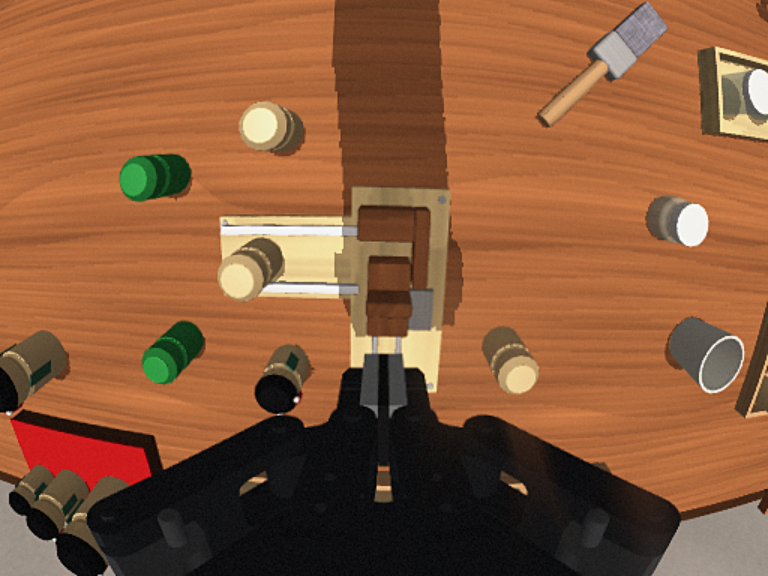

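```bash
python3 - <<'E'
from h import *
import pickle
s,im=pickle.load(open("w1.pkl","rb"))
P={"mouth-":(222,218,.015),"plateL-":(352,187,.015),"plateR-":(450,190,.015),"plateR+":(435,391,.015),"plateL+":(351,364,.015),
"rail- a":(224,231,.025),"rail- b":(357,231,.025),"rail+ a":(275,289,.025),"rail+ b":(358,289,.025),
"tab? 257L":(369,257,.05),"tab 257R":(410,257,.05),"290L":(368,291,.091),"290R":(411,291,.091),"305L":(369,305,.091),"fixed face L":(358,241,.05),"fixed R":(413,241,.05),"bird top":(240,280,.1)}
for k,(u,v,z) in P.items(): print(k,onz("wrist",(u+.5)/1.5-.5,(v+.5)/1.5-.5,z,s)[:2].round(4))
E
python3 - <<'E'
import cv2
cv2.imwrite('pics/w1z.png',cv2.resize(cv2.imread('pics/w1.png')[170:400,210:470],(780,690)).copy()[:600])
E
```

```text
mouth- [ 0.4867 -0.1117]
plateL- [0.4544 0.0217]
plateR- [0.4533 0.117 ]
plateR+ [0.6739 0.1181]
plateL+ [0.643  0.0239]
rail- a [ 0.4985 -0.1063]
rail- b [0.4961 0.0282]
rail+ a [ 0.5575 -0.0541]
rail+ b [0.5544 0.0305]
tab? 257L [0.5156 0.0412]
tab 257R [0.5142 0.0788]
290L [0.5355 0.0422]
290R [0.5341 0.0784]
305L [0.5479 0.0434]
fixed face L [0.501  0.0307]
fixed R [0.4991 0.0807]
bird top [ 0.527 -0.066]
```

View pics/w1z.png

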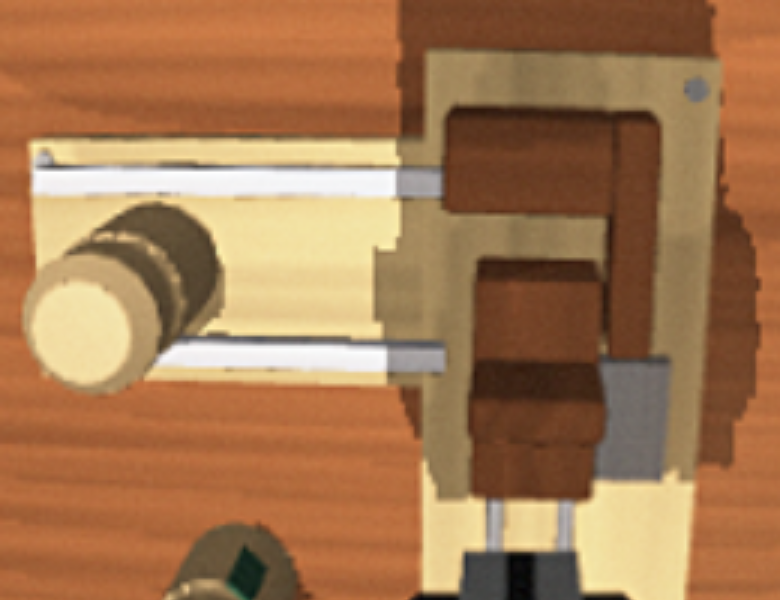

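```bash
python3 -m crank '{"grip":[-1,-1,-1,-1,-1,-1],"translation":[[10,5,-55],[12,5,-110],[12,5,-165],[12,5,-200],[12,5,-217],[12,5,-217]],"yaw":[0,0,0,0,0,0]}'
python3 - <<'E'
from h import *
s=env.read_state();print(s['tcp_pos'])
a=env.get_image("wrist")[100:292,128:400,::-1];b=env.get_image("scene")[140:250,190:310,::-1]
cv2.imwrite("pics/w2.png",np.hstack([cv2.resize(a,(400,370)),cv2.resize(b,(400,370))]))
E
```

```text
clock: 2.4
tcp_pos: [0.5108, 0.0643, 0.0635]
ee_rot: [-0.001, -0.021, 1.0, -0.0]
contact_force: [-0.6, 0.7, -0.0]
width: 0.0002
grasp_force: 0.0
[0.51080029 0.06425588 0.06353872]
```

View pics/w2.png

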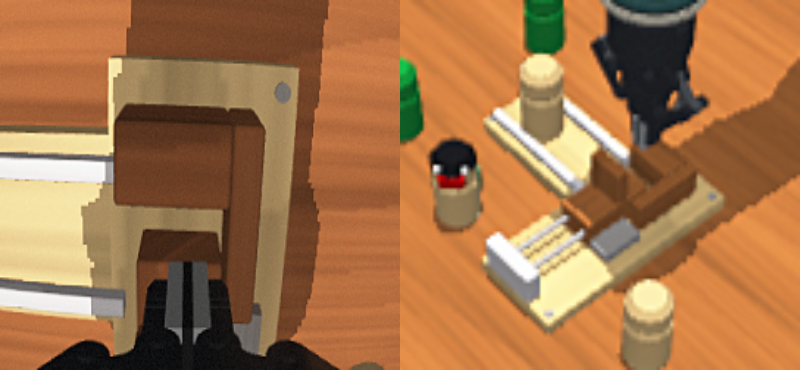

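```bash
python3 -m crank '{"grip":[-1,-1,-1,-1,-1,-1,-1],"translation":[[10,-4,0],[20,-4,0],[30,-4,0],[38,-4,0],[46,-4,0],[53,-4,0],[53,-4,0]],"yaw":[0,0,0,0,0,0,0]}'
```

```text
clock: 3.38
tcp_pos: [0.5647, 0.0598, 0.064]
ee_rot: [-0.0, -0.02, 1.0, 0.0]
contact_force: [-4.9, -0.2, 8.4]
width: 0.0002
grasp_force: 4.4
```

Run:
```python
from h import *
a=env.get_image("wrist")[100:292,128:400,::-1];b=env.get_image("scene")[140:250,190:310,::-1]
cv2.imwrite("pics/w3.png",np.hstack([cv2.resize(a,(400,370)),cv2.resize(b,(400,370))]))
print(env.read_state()['contact_force'],env.read_state()['ft_torque'])
```

```text
[-4.202178    0.33811229  7.75508491] [-0.00475672  0.81871599  0.04310953]
```

View pics/w3.png

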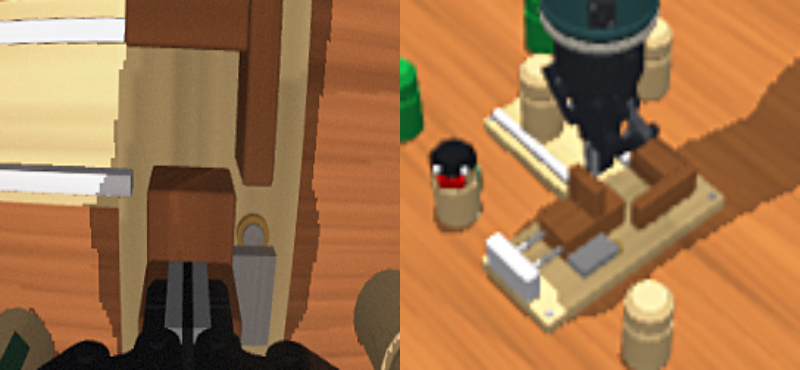

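```bash
python3 -m crank '{"grip":[-1,-1,-1],"translation":[[6,0,2],[12,0,2],[15,0,2]],"yaw":[0,0,0]}'
python3 -m crank '{"grip":[-1,-1,-1,-1,-1,-1],"translation":[[-10,0,0],[-25,0,0],[-45,0,0],[-55,0,0],[-55,0,40],[-55,0,90]],"yaw":[0,0,0,0,0,0]}'
```

```text
clock: 3.85
tcp_pos: [0.5799, 0.0597, 0.0657]
ee_rot: [0.0, -0.02, 1.0, -0.0]
contact_force: [0.4, -0.5, -0.2]
width: 0.0004
grasp_force: 0.0
clock: 4.6
tcp_pos: [0.5234, 0.0596, 0.1563]
ee_rot: [-0.001, -0.02, 1.0, -0.0]
contact_force: [0.5, -0.0, 0.4]
width: 0.0003
grasp_force: 0.0
```

Run:
```python
from h import *
s=env.read_state();im=env.get_image("wrist");import pickle;pickle.dump((s,im),open("w4.pkl","wb"))
a=im[90:290,130:402,::-1];b=env.get_image("scene")[140:250,190:310,::-1]
cv2.imwrite("pics/w4.png",np.hstack([cv2.resize(a,(500,370)),cv2.resize(b,(300,370))]))
```

```text
(no output)
```

View pics/w4.png

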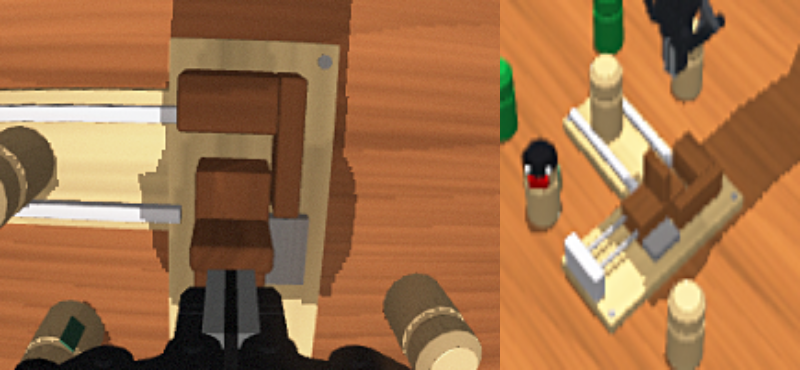

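Run:
```python
from h import *
import pickle
s4,im=pickle.load(open("w4.pkl","rb"))
s3=dict(tcp_pos=np.array([.5647,.0598,.064]),ee_rot=np.array([0,-.02,1,0])/np.hypot(1,.02))
f3=lambda x,y:(128+x*.68,100+y*192/370); f4=lambda x,y:(130+x*272/500,90+y*200/370)
for n,p,z in[("ledge front",(192,168),.05),("tab base",(192,262),.05),("fixed face",(185,45),.05),("pin",(253,232),.036),("stop end",(258,185),.05)]: print(3,n,onz("wrist",*f3(*p),z,s3).round(4))
for n,p,z in[("ledge front",(234,160),.05),("tab base",(232,220),.05),("tab top front",(232,265),.091),("fixed face",(230,133),.05),("stop end",(290,216),.05)]: print(4,n,onz("wrist",*f4(*p),z,s4).round(4))
# project TCP
from scipy.optimize import least_squares
for s in(s3,s4):
    t=s['tcp_pos'];r=least_squares(lambda p:(onz("wrist",p[0],p[1],t[2],s)-t)[:2]*1e3,[256,250]);print(r.x,((r.x[0]-128)/.68,(r.x[1]-100)*370/192),((r.x[0]-130)*500/272,(r.x[1]-90)*1.85))
```

```text
3 ledge front [0.5402 0.0601 0.05  ]
3 tab base [0.5745 0.0616 0.05  ]
3 fixed face [0.4999 0.0554 0.05  ]
3 pin [0.5677 0.0913 0.036 ]
3 stop end [0.5449 0.0895 0.05  ]
4 ledge front [0.5147 0.0603 0.05  ]
4 tab base [0.5475 0.0607 0.05  ]
4 tab top front [0.5549 0.0609 0.091 ]
4 fixed face [0.5006 0.0576 0.05  ]
4 stop end [0.544  0.0916 0.05  ]
[256.5725686  231.32853433] (np.float64(189.0773067691247), np.float64(253.08102969089236)) (np.float64(232.6701628731706), np.float64(261.45778850325667))
[256.5725686  231.32853433] (np.float64(189.07730676912428), np.float64(253.08102969091013)) (np.float64(232.67016287317009), np.float64(261.4577885032738))
```

```bash
python3 -m crank '{"grip":[-1,-1,-1],"translation":[[-8,0,-50],[-8,0,-98],[-8,0,-98]],"yaw":[-1,-1,-1]}'
python3 -m crank '{"grip":[-1,-1,-1,-1,-1],"translation":[[10,0,0],[20,0,0],[28,0,0],[34,0,0],[34,0,0]],"yaw":[0,0,0,0,0]}'
cat > jaw.py <<'E'
from h import *
import sys
s=env.read_state();im=env.get_image("wrist");sc=env.get_image("scene")
print(s['clock'],s['tcp_pos'].round(4),s['contact_force'].round(1),s['ft_torque'].round(2))
cv2.imwrite(f"pics/{sys.argv[1]}.png",np.hstack([cv2.resize(im[90:290,130:402,::-1],(400,370)),cv2.resize(sc[140:250,190:310,::-1],(400,370))]))
E
python3 jaw.py j1
```

```text
clock: 5.08
tcp_pos: [0.5141, 0.0593, 0.0555]
ee_rot: [-0.003, -0.012, 1.0, -0.001]
contact_force: [0.4, 0.1, 0.5]
width: -0.0003
grasp_force: 0.0
clock: 5.7
tcp_pos: [0.5513, 0.0599, 0.059]
ee_rot: [0.001, -0.012, 1.0, 0.0]
contact_force: [-2.6, -0.3, 3.4]
width: -0.0001
grasp_force: 1.5
5.7 [0.5513 0.0599 0.059 ] [-2.6 -0.3  3.4] [ 0.07  0.71 -0.01]
```

```bash
python3 -m crank '{"grip":[-1,-1,-1],"translation":[[8,0,0],[12,0,0],[12,0,0]],"yaw":[0,0,0]}'; python3 jaw.py j2
python3 -m crank '{"grip":[-1,-1,-1],"translation":[[6,0,0],[10,0,0],[10,0,0]],"yaw":[0,0,0]}'; python3 jaw.py j3
```

```text
clock: 6.18
tcp_pos: [0.5624, 0.0598, 0.0583]
ee_rot: [-0.0, -0.012, 1.0, 0.0]
contact_force: [-4.9, 0.7, 2.9]
width: -0.0004
grasp_force: 2.4
6.175 [0.5624 0.0598 0.0583] [-4.9  0.7  2.9] [ 0.04  0.98 -0.01]
clock: 6.65
tcp_pos: [0.5723, 0.0598, 0.0581]
ee_rot: [-0.0, -0.012, 1.0, 0.0]
contact_force: [-6.2, 0.1, 5.1]
width: -0.0003
grasp_force: 3.2
6.65 [0.5723 0.0598 0.0581] [-6.2  0.1  5.1] [ 0.04  1.38 -0.04]
```

```bash
python3 -m crank '{"grip":[-1,-1,-1],"translation":[[5,0,0],[10,0,0],[10,0,0]],"yaw":[0,0,0]}'; python3 jaw.py j4
```

```text
clock: 7.12
tcp_pos: [0.5822, 0.0599, 0.0581]
ee_rot: [-0.0, -0.012, 1.0, 0.0]
contact_force: [-7.3, 0.3, 5.5]
width: 0.0001
grasp_force: 3.5
7.125 [0.5822 0.0599 0.0581] [-7.3  0.3  5.5] [ 0.1   1.47 -0.04]
```

View pics/j4.png

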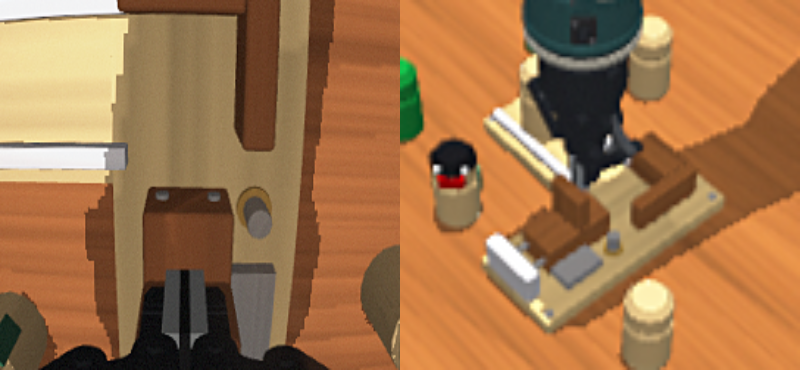

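```bash
python3 -m crank '{"grip":[-1,-1,-1,-1,-1,-1,-1],"translation":[[-15,0,0],[-35,0,0],[-52,0,0],[-58,0,0],[-58,0,40],[-58,0,92],[-58,0,92]],"yaw":[0,0,0,0,0,0,0]}'
python3 - <<'E'
from h import *
s=env.read_state();im=env.get_image("wrist");cv2.imwrite("pics/k.png",im[:,:,::-1])
hsv=cv2.cvtColor(im,cv2.COLOR_RGB2HSV)
for u in(250,256,262):
    print(u,[(v,round(float(onz("wrist",u,v,.05,s)[0]),4),*im[v,u]) for v in range(136,232,4)])
E
```

```text
clock: 8.1
tcp_pos: [0.5269, 0.06, 0.1536]
ee_rot: [0.003, -0.012, 1.0, 0.001]
contact_force: [-0.2, -0.1, -0.2]
width: -0.0001
grasp_force: 0.0
250 [(136, 0.4803, np.uint8(98), np.uint8(58), np.uint8(32)), (140, 0.484, np.uint8(108), np.uint8(60), np.uint8(37)), (144, 0.4878, np.uint8(101), np.uint8(56), np.uint8(33)), (148, 0.4915, np.uint8(103), np.uint8(59), np.uint8(33)), (152, 0.4952, np.uint8(107), np.uint8(62), np.uint8(37)), (156, 0.499, np.uint8(102), np.uint8(58), np.uint8(32)), (160, 0.5028, np.uint8(133), np.uint8(109), np.uint8(76)), (164, 0.5066, np.uint8(136), np.uint8(110), np.uint8(71)), (168, 0.5104, np.uint8(142), np.uint8(117), np.uint8(82)), (172, 0.5143, np.uint8(133), np.uint8(112), np.uint8(75)), (176, 0.5181, np.uint8(138), np.uint8(115), np.uint8(76)), (180, 0.522, np.uint8(138), np.uint8(112), np.uint8(75)), (184, 0.526, np.uint8(141), np.uint8(116), np.uint8(79)), (188, 0.5299, np.uint8(138), np.uint8(113), np.uint8(76)), (192, 0.5339, np.uint8(140), np.uint8(113), np.uint8(75)), (196, 0.5379, np.uint8(139), np.uint8(114), np.uint8(77)), (200, 0.542, np.u
[... 2544 characters left out ...]
82)), (184, 0.5257, np.uint8(144), np.uint8(117), np.uint8(82)), (188, 0.5296, np.uint8(147), np.uint8(121), np.uint8(85)), (192, 0.5336, np.uint8(143), np.uint8(119), np.uint8(81)), (196, 0.5377, np.uint8(144), np.uint8(119), np.uint8(80)), (200, 0.5417, np.uint8(64), np.uint8(32), np.uint8(15)), (204, 0.5458, np.uint8(70), np.uint8(44), np.uint8(28)), (208, 0.55, np.uint8(69), np.uint8(37), np.uint8(21)), (212, 0.5541, np.uint8(108), np.uint8(62), np.uint8(37)), (216, 0.5584, np.uint8(106), np.uint8(62), np.uint8(30)), (220, 0.5626, np.uint8(109), np.uint8(64), np.uint8(36)), (224, 0.5669, np.uint8(111), np.uint8(65), np.uint8(38)), (228, 0.5713, np.uint8(111), np.uint8(66), np.uint8(39))]
```

```bash
python3 -m crank '{"grip":[-1,-1,-1,-1,-1,-1,-1,-1,-1,-1,-1,-1],"translation":[[0,-20,25],[0,-40,40],[0,-60,40],[0,-80,40],[0,-110,40],[0,-140,40],[0,-170,40],[0,-180,40],[0,-184,30],[0,-184,10],[0,-184,0],[0,-184,0]],"yaw":[10,20,30,40,50,60,70,80,90,90,90,90]}'
python3 - <<'E'
from h import *
s=env.read_state();im=env.get_image("wrist");cv2.imwrite("pics/m.png",cv2.resize(im[:,:,::-1],(768,576)))
print(s['tcp_pos'],s['ee_rot'])
E
```

```text
clock: 9.65
tcp_pos: [0.5157, -0.1181, 0.1408]
ee_rot: [-0.028, -0.666, 0.745, 0.017]
contact_force: [-0.1, -0.0, -1.7]
width: -0.0001
grasp_force: 0.0
[ 0.51572188 -0.11810633  0.1408223 ] [-0.02769862 -0.66591777  0.74531358  0.0171459 ]
```

View pics/m.png

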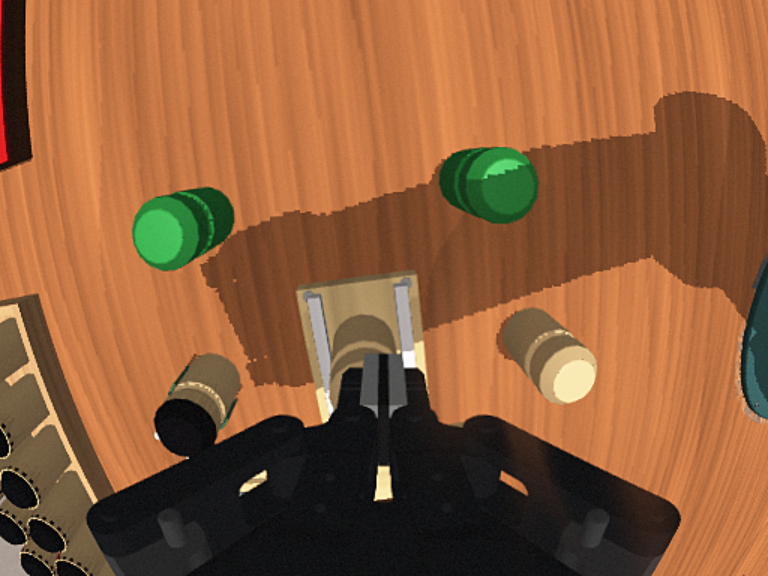

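```bash
python3 -m crank '{"grip":[-1,-1,-1],"translation":[[0,-15,0],[0,-15,0],[0,-15,0]],"yaw":[0,0,0]}'
python3 - <<'E'
from h import *
s=env.read_state();im=env.get_image("wrist")
T=s
print(s['tcp_pos'].round(4),s['ee_rot'].round(3))
for v in range(170,250,4):
    print(v,onz("wrist",243,v,.015,s)[:2].round(3),im[v,243], end=' | ')
top=env.get_image("top");print()
h=cv2.cvtColor(top,cv2.COLOR_RGB2HSV)
E
```

```text
clock: 10.07
tcp_pos: [0.5158, -0.1323, 0.1414]
ee_rot: [-0.028, -0.665, 0.746, 0.017]
contact_force: [-0.1, -0.2, 0.2]
width: -0.0001
grasp_force: 0.0
[ 0.5158 -0.1323  0.1414] [-0.028 -0.665  0.746  0.017]
170 [ 0.518 -0.146] [127  77  47] | 174 [ 0.519 -0.142] [127  73  41] | 178 [ 0.519 -0.138] [126  75  44] | 182 [ 0.52  -0.134] [122  73  42] | 186 [ 0.52 -0.13] [123  73  46] | 190 [ 0.521 -0.125] [120  69  40] | 194 [ 0.521 -0.121] [125  75  47] | 198 [ 0.522 -0.117] [111  90  61] | 202 [ 0.522 -0.113] [176 147 103] | 206 [ 0.523 -0.108] [176 149 100] | 210 [ 0.524 -0.104] [174 147 102] | 214 [ 0.524 -0.099] [179 149 102] | 218 [ 0.525 -0.095] [176 147 100] | 222 [ 0.525 -0.09 ] [122  97  68] | 226 [ 0.526 -0.086] [109  89  62] | 230 [ 0.527 -0.081] [113  96  65] | 234 [ 0.527 -0.076] [118  94  65] | 238 [ 0.528 -0.072] [80 84 85] | 242 [ 0.528 -0.067] [78 81 81] | 246 [ 0.529 -0.062] [82 85 87] |
```

Run:
```python
from h import *
s=env.read_state();print(s['joint_pos'].round(3));print(q2(s['ee_rot']).round(3))
```

```text
[ 0.872  0.512 -0.897  1.837  0.465  1.085  2.814]
[[-0.113 -0.992 -0.064]
 [-0.993  0.114 -0.014]
 [ 0.021  0.062 -0.998]]
```

```bash
python3 -m crank '{"grip":[-1,-1,-1,-1,-1,-1,-1,-1,-1],"translation":[[0,0,20],[0,0,20],[0,0,20],[0,0,20],[0,0,20],[0,0,20],[0,0,20],[0,0,20],[0,0,20]],"yaw":[-10,-20,-30,-40,-50,-60,-70,-80,-90]}'
python3 -m crank '{"grip":[-1,-1,-1,-1,-1,-1,-1,-1,-1,-1,-1],"translation":[[0,0,0],[0,0,0],[0,0,0],[0,0,0],[0,0,0],[0,0,0],[0,0,0],[0,0,0],[0,0,0],[0,0,0],[0,0,0]],"yaw":[-10,-20,-30,-40,-50,-60,-70,-80,-90,-90,-90]}'
python3 - <<'E'
from h import *
s=env.read_state();print(s['joint_pos'].round(3));print(q2(s['ee_rot']).round(3))
E
```

```text
clock: 11.3
tcp_pos: [0.516, -0.1323, 0.1619]
ee_rot: [-0.008, 0.06, 0.998, 0.032]
contact_force: [0.4, -0.0, 0.2]
width: -0.0003
grasp_force: 0.0
clock: 12.68
tcp_pos: [0.5159, -0.1326, 0.1618]
ee_rot: [0.017, 0.744, 0.667, 0.029]
contact_force: [0.1, -0.5, -0.1]
width: 0.0001
grasp_force: 0.0
[ 0.477  0.285 -0.312  1.926  0.08   0.883  0.02 ]
[[ 0.109  0.992  0.065]
 [ 0.994 -0.11   0.013]
 [ 0.02   0.063 -0.998]]
```

```bash
python3 -m crank '{"grip":[-1,-1,-1,-1],"translation":[[12,0,-50],[12,0,-95],[12,0,-120],[12,0,-120]],"yaw":[7,7,7,7]}'
python3 -m crank '{"grip":[-1,-1,-1,-1,-1,-1],"translation":[[0,10,0],[0,20,0],[0,30,0],[0,40,0],[0,50,0],[0,50,0]],"yaw":[0,0,0,0,0,0]}'
cat > b.py <<'E'
from h import *
s=env.read_state();print(s['contact_force'].round(1),s['tcp_pos'].round(4),q2(s['ee_rot'])[:,0].round(3))
# bird seen as pale blob in top (head disc at z=.1)
im=env.get_image("top");cv2.imwrite("pics/t_now.png",im[:,:,::-1])
h=cv2.cvtColor(im,cv2.COLOR_RGB2HSV)
m=((h[...,0]>15)&(h[...,0]<32)&(h[...,1]>40)&(h[...,1]<140)&(h[...,2]>185)).astype('uint8');n,l,st,c=cv2.connectedComponentsWithStats(m)
for i in range(1,n):
    if st[i,4]>15 and 195<c[i,0]<330 and 130<c[i,1]<230: print(c[i].round(1),st[i,4],onz("top",*c[i],.1)[:2].round(4))
E
python3 b.py
```

```text
clock: 13.18
tcp_pos: [0.5268, -0.1327, 0.0402]
ee_rot: [0.013, 0.703, 0.71, 0.029]
contact_force: [-0.8, 0.2, 0.7]
width: -0.0
grasp_force: 0.0
clock: 13.92
tcp_pos: [0.5311, -0.0853, 0.0447]
ee_rot: [0.019, 0.705, 0.709, 0.03]
contact_force: [-1.0, -17.4, 34.9]
width: 0.0001
grasp_force: 18.5
[ -1.  -17.4  34.9] [ 0.5311 -0.0853  0.0447] [-0.006  1.     0.017]
[244.1 176.3] 1174 [0.5467 0.0636]
[243.2 150.3] 37 [0.635  0.0645]
[205.7 155.5] 71 [0.6208 0.1915]
```

```bash
python3 -m crank '{"grip":[-1,-1,-1],"translation":[[0,-8,0],[0,-25,0],[0,-25,0]],"yaw":[0,0,0]}'
cat > c.py <<'E'
from h import *
s=env.read_state();print(s['contact_force'].round(1),s['tcp_pos'].round(4))
for n in("scene","wrist"):
    im=env.get_image(n)
    cv2.imwrite(f"pics/{n}_c{s['clock']:.2f}.png",im[:,:,::-1])
    h=cv2.cvtColor(im,cv2.COLOR_RGB2HSV)
    # ascii hue/val map around
    if n=="scene": r=range(140,192,2);cc=range(205,275,1)
    else: r=range(90,260,6);cc=range(190,330,3)
    for v in r:
        print(v,''.join(('#' if h[v,u,2]<60 else 'G' if 40<h[v,u,0]<90 and h[v,u,1]>100 else 'w' if h[v,u,1]<50 and h[v,u,2]>140 else 'o' if h[v,u,1]<75 and h[v,u,2]<=140 else '.' if h[v,u,1]>155 else 'B' if h[v,u,2]>185 else 'b' if h[v,u,2]>150 else 'd') for u in cc))
E
python3 c.py
```

```text
clock: 14.35
tcp_pos: [0.5275, -0.1093, 0.0415]
ee_rot: [0.015, 0.705, 0.709, 0.029]
contact_force: [-0.7, 0.7, -0.5]
width: -0.0004
grasp_force: 0.0
[-0.7  0.7 -0.5] [ 0.5275 -0.1093  0.0415]
140 .......doo#################GG####G....................................
142 ...dddooo#o..##############G####GG....................................
144 ..ddooo##o#..d#################GGG.........................dd.........
146 ....o#####od..d###############GGGG......................bBBbbbBBB.....
148 ......d#####dd############GGGGGGGGd...................dbbbBBBBBBBBb...
150 .........d###############GGGGGGGGGd...................dbBBBBBBBBBBB...
152 ............d########ooo#GGGGGGGGG....................ddBBBBBBBBBBd...
154 ................###ooooo#GGGGGGGGd....................ddddbbbbbdddd...
156 ...............d###ooooobbbbbbb.......................Bbdddddddddbd...
158 ................d###oodBBbbbbbBbd.....................ddbbbbbbbbbdd...
160 ..................boobbBBbbbbbBbbd...................dddddddbddddd....
162 .....................bbbbbbbbbbbbd...................ddddddddddddd....
164 ...
[... 1848 characters left out ...]
bbbbbbbbbbbbbbbdddd.....
186 .ddbwwwwdddddbbbbbbbbbbbbbbbbbbbbbbbbbdddd.....
192 .bbbwwwwdddddbbbbbbbbbbbbbbbbbbbbbbbbbdddd.....
198 .bbdwwwwwddddbbbbbbbbbbbbbbbbbbbbbbbbbddd......
204 .bbbwwwwwddddbbbbbbbbbbbbbbbbbbbbbbbbdddb......
210 .bbbbwwwwbddddbbbbbbbbbbbbbbbbbbbbbbbddbbd.....
216 .dboowwwwdbbddddbbbbbbbbbbbbbbbbbbbdddobb......
222 ..bbowwwwbbbbdddddbbbbbbbbbbbbbbdddd...........
228 ................dddddddbbbbbddddd.....d.d......
234 ......................dddddd........d..........
240 ..................ooo##oooo....................
246 ...........d..####ooo##oooo###.................
252 .............#####ooo##oooo####d...............
258 ............d####oooo###ooo#####...............
```

Run:
```python
from h import *
s=env.read_state()
print("front base",onz("wrist",262,130,.015,s).round(4),"disc",onz("wrist",265,193,.1,s).round(4), "discback",onz("wrist",262,226,.1,s).round(4),"rails",onz("wrist",214,130,.025,s).round(4),onz("wrist",292,130,.025,s).round(4))
print(onz("scene",205+27,180,.015).round(4))
```

```text
front base [ 0.5331 -0.0489  0.015 ] disc [ 0.5274 -0.0676  0.1   ] discback [ 0.5264 -0.0815  0.1   ] rails [ 0.5023 -0.0481  0.025 ] [ 0.5512 -0.048   0.025 ]
[ 0.5386 -0.058   0.015 ]
```

```bash
python3 -m crank '{"grip":[-1,-1,-1],"translation":[[-1,6,-4],[-1,10,-4],[-1,10,-4]],"yaw":[0,0,0]}'
cat > d.py <<'E'
from h import *
s=env.read_state();im=env.get_image("wrist");g=im.astype(int)
print(s['clock'],s['tcp_pos'].round(4),s['contact_force'].round(1),s['grasp_force'])
h=cv2.cvtColor(im,cv2.COLOR_RGB2HSV)
col=h[:,262];v0=next((v for v in range(60,200) if h[v:v+4,255:270,2].mean()<140),None)
m=((h[...,2]>140)&(h[...,1]<155))[140:250,190:330]
print("front v",v0,onz("wrist",262,v0,.015,s).round(4))
for v in range(100,262,8):print(v,''.join(('#' if h[v,u,2]<60 else 'w' if h[v,u,1]<50 and h[v,u,2]>140 else 'o' if h[v,u,1]<75 and h[v,u,2]<=140 else '.' if h[v,u,1]>155 else 'B' if h[v,u,2]>185 else 'b' if h[v,u,2]>150 else 'd') for u in range(196,324,3)))
E
python3 d.py
python3 -m crank '{"grip":[-1,-1],"translation":[[0,4,0],[0,4,0]],"yaw":[0,0]}';python3 d.py
```

```text
clock: 14.82
tcp_pos: [0.5268, -0.0973, 0.0376]
ee_rot: [0.015, 0.704, 0.71, 0.029]
contact_force: [0.2, 0.6, 0.8]
width: 0.0
grasp_force: 0.0
14.825 [ 0.5268 -0.0973  0.0376] [0.2 0.6 0.8] 0.0
front v 140 [ 0.532  -0.0446  0.015 ]
100 BwwwwwoBBBBBBBBBBBBBBBBBBBBBBBBBBowwwwBBB..
108 BwwwwwoBBBBBBBBBBBBBBBBBBBBBBBBBBowwwwBBB..
116 BwwwwwoBBBBBdbbBBBBBBBBBBBBBBBBBBwwwwwBBB..
124 Bwwwwwobbbbbbbbbbbbbbbdbbbbdddbbbowwwwbdd..
132 ddwwwwobbbbbbbbbbbbbbbdbbbbddbbbdowwwwbbb..
140 bbwwwwobbbbbbbbbbbbbbbbbbbbddbbbdowwwwbdb..
148 bbwwwwobbbbbbddddddddddddddbddbbowwwwwbdb..
156 ddwwwwobbbbddddddbbbddddddbbddbbowwwwwbdd..
164 ddwwwwobbbddbddddddddddddddddddddwwwwwbdd..
172 dbwwwwwbbdbddddddddddddddddddddddddwwodd...
180 dbwwwwwbdddddddddddddddddddddddddddddddb...
188 bbowwwwbddddddddddbbbbbbbbbbbbbbdddddddb...
196 bbwwwwwddddddddbbbbbbbbbbbbbbbbbbbbddddd...
204 dddwwwwddddddbbbbbbbbbbbbbbbbbbbbbbbdddd...
212 dddwwwwdddddbbbbbbbbbbbbbbbbbbbbbbbbbdddd..
220 bbbwwwwdddddbbbbbbbbbbbbbbbbbbbbbbbbbddd..d
228 bbbwwwwoddddbbbbbbbbbbbbbbbbbbbbbbbbddd....
236 bbowwwwobddddbbbbbbbbbbbbbbbbbbbbbbddbb....
244 
[... 703 characters left out ...]
dddddddddddddddbbowwwwwbdd..
156 bdwwwwobbbbdddddddddbbddbbddddbbowwwwwbdd..
164 dbwwwwobdbddddddddddddddddddddddowwwwwbdd..
172 dbwwwwobbdddddddddddddddddddddddddowwodd...
180 dbwwwwwbdddddddddddddddddddddddddddddddd...
188 ddwwwwwbdddddddddddbbbbbbbbbbbbddddddddb...
196 ddwwwwwbdddddddbbbbbbbbbbbbbbbbbbbdddddd...
204 ddowwwwddddddbbbbbbbbbbbbbbbbbbbbbbbdddd...
212 dddwwwwdddddbbbbbbbbbbbbbbbbbbbbbbbbbddd.d.
220 dddwwwwdddddbbbbbbbbbbbbbbbbbbbbbbbbbddd...
228 bbbwwwwoddddbbbbbbbbbbbbbbbbbbbbbbbbddd....
236 bbowwwwodddddbbbbbbbbbbbbbbbbbbbbbbddbb....
244 bbbowwwodddddddbbbbbbbbbbbbbbbbbbdd....d...
252 ...........####ddddbbbbbbbbbbdd............
260 ..........#####oooo###ooo#####....d........
```

```bash
cat > e.py <<'E'
from h import *
s=env.read_state();im=env.get_image("wrist");h=cv2.cvtColor(im,cv2.COLOR_RGB2HSV)
c=cv2.blur(im,(9,3))[:,258].astype(int)
print(s['tcp_pos'].round(4),s['contact_force'].round(1),'G',[int(x) for x in c[100:262:4,1]])
E
python3 -m crank '{"grip":[-1,-1,-1],"translation":[[0,3,0],[0,6,0],[0,6,0]],"yaw":[0,0,0]}' | grep -E "tcp|contact";python3 e.py
python3 -m crank '{"grip":[-1,-1,-1],"translation":[[0,3,0],[0,6,0],[0,6,0]],"yaw":[0,0,0]}'| grep -E "tcp|contact";python3 e.py
```

```text
tcp_pos: [0.5268, -0.0877, 0.0377]
contact_force: [0.0, 0.4, 0.4]
[ 0.5268 -0.0877  0.0377] [0.  0.4 0.4] G [216, 215, 216, 216, 150, 129, 128, 128, 128, 128, 128, 78, 78, 84, 114, 77, 87, 111, 111, 112, 112, 115, 136, 138, 137, 137, 137, 137, 136, 136, 135, 135, 135, 134, 133, 133, 134, 133, 131, 98, 34]
tcp_pos: [0.5268, -0.0817, 0.0376]
contact_force: [0.4, -0.1, 0.3]
[ 0.5268 -0.0817  0.0376] [ 0.4 -0.1  0.3] G [214, 213, 214, 213, 178, 127, 126, 126, 126, 126, 127, 77, 77, 83, 113, 77, 85, 109, 110, 111, 110, 114, 134, 136, 135, 136, 135, 135, 134, 134, 133, 133, 133, 133, 131, 132, 131, 131, 129, 98, 33]
```

```bash
python3 -m crank '{"grip":[-1,-1,-1,-1,-1,-1,-1],"translation":[[0,4,0],[0,8,0],[0,12,0],[0,16,0],[0,20,0],[0,24,0],[0,24,0]],"yaw":[0,0,0,0,0,0,0]}' | grep -E "tcp|contact";python3 e.py
python3 -m crank '{"grip":[-1,-1,-1,-1,-1,-1,-1],"translation":[[0,4,0],[0,8,0],[0,12,0],[-1,16,0],[-1,20,0],[-1,24,0],[-1,24,0]],"yaw":[0,0,0,0,0,0,0]}'| grep -E "tcp|contact";python3 e.py
```

```text
tcp_pos: [0.5268, -0.0576, 0.0376]
contact_force: [0.6, -0.3, 0.0]
[ 0.5268 -0.0576  0.0376] [ 0.6 -0.3  0. ] G [212, 213, 212, 212, 206, 124, 125, 125, 125, 125, 124, 74, 75, 82, 108, 76, 85, 108, 107, 108, 108, 112, 133, 134, 133, 132, 132, 132, 131, 132, 130, 131, 130, 130, 128, 128, 129, 129, 125, 95, 34]
tcp_pos: [0.5258, -0.0336, 0.0376]
contact_force: [0.7, -0.8, 0.6]
[ 0.5258 -0.0336  0.0376] [ 0.7 -0.8  0.6] G [221, 220, 218, 214, 192, 123, 130, 138, 141, 135, 131, 77, 78, 82, 117, 76, 85, 111, 112, 112, 112, 114, 134, 137, 138, 136, 136, 136, 135, 135, 134, 133, 134, 134, 132, 134, 133, 133, 128, 94, 35]
```

```bash
python3 -m crank '{"grip":[-1,-1,-1,-1,-1,-1,-1],"translation":[[0,4,0],[0,8,0],[0,12,0],[0,16,0],[0,20,0],[0,24,0],[0,24,0]],"yaw":[0,0,0,0,0,0,0]}' | grep -E "tcp|contact";python3 e.py
python3 -m crank '{"grip":[-1,-1,-1,-1,-1,-1,-1],"translation":[[0,4,0],[0,8,0],[0,12,0],[-1,16,0],[-1,20,0],[-1,24,0],[-1,24,0]],"yaw":[0,0,0,0,0,0,0]}'| grep -E "tcp|contact";python3 e.py
```

```text
tcp_pos: [0.5257, -0.0096, 0.0376]
contact_force: [-0.0, 0.1, 0.9]
[ 0.5257 -0.0096  0.0376] [-0.   0.1  0.9] G [223, 218, 213, 217, 156, 125, 123, 125, 136, 138, 139, 81, 83, 85, 122, 81, 89, 116, 117, 118, 117, 119, 140, 144, 144, 143, 143, 143, 141, 142, 140, 140, 140, 140, 139, 140, 139, 139, 135, 97, 36]
tcp_pos: [0.5248, 0.0144, 0.0377]
contact_force: [-0.2, -1.4, -0.2]
[0.5248 0.0144 0.0377] [-0.2 -1.4 -0.2] G [113, 116, 113, 115, 99, 128, 134, 134, 135, 132, 129, 78, 79, 81, 119, 79, 85, 113, 114, 113, 114, 114, 133, 140, 139, 139, 138, 139, 137, 137, 136, 136, 136, 136, 135, 134, 135, 134, 128, 91, 35]
```

```bash
python3 -m crank '{"grip":[-1,-1,-1,-1,-1,-1],"translation":[[0,3,0],[0,6,0],[0,8,0],[0,10,0],[0,12,0],[0,12,0]],"yaw":[0,0,0,0,0,0]}' | grep -E "tcp|contact";python3 e.py
python3 -m crank '{"grip":[-1,-1,-1],"translation":[[0,2,0],[0,3,0],[0,3,0]],"yaw":[0,0,0]}'| grep -E "tcp|contact";python3 e.py
```

```text
tcp_pos: [0.5247, 0.0262, 0.0376]
contact_force: [-0.4, -0.5, -0.2]
[0.5247 0.0262 0.0376] [-0.4 -0.5 -0.2] G [211, 215, 218, 225, 72, 79, 65, 66, 63, 64, 75, 81, 80, 81, 122, 78, 87, 113, 113, 114, 115, 116, 135, 141, 141, 140, 139, 139, 138, 138, 138, 137, 137, 137, 135, 135, 136, 136, 128, 92, 36]
tcp_pos: [0.5248, 0.0291, 0.0377]
contact_force: [-0.3, -0.7, 0.1]
[0.5248 0.0291 0.0377] [-0.3 -0.7  0.1] G [208, 212, 215, 218, 129, 48, 65, 64, 65, 63, 64, 58, 80, 80, 121, 80, 88, 114, 113, 114, 114, 117, 136, 141, 141, 141, 140, 140, 139, 138, 138, 138, 137, 137, 136, 136, 136, 136, 128, 94, 36]
```

```bash
python3 -m crank '{"grip":[-1,-1,-1],"translation":[[0,1,0],[0,2,0],[0,2,0]],"yaw":[0,0,0]}' | grep -E "tcp|contact|grasp"
python3 -m crank '{"grip":[-1,-1,-1],"translation":[[0,1,0],[0,2,0],[0,2,0]],"yaw":[0,0,0]}'| grep -E "tcp|contact|grasp";python3 e.py
```

```text
tcp_pos: [0.5249, 0.0305, 0.0377]
contact_force: [0.3, -4.5, 2.5]
grasp_force: 2.5
tcp_pos: [0.5251, 0.0309, 0.0379]
contact_force: [-1.3, -14.6, 7.3]
grasp_force: 7.3
[0.5251 0.0309 0.0379] [ -1.3 -14.6   7.3] G [211, 209, 213, 192, 128, 125, 46, 65, 64, 65, 63, 63, 55, 80, 122, 79, 85, 115, 113, 114, 114, 118, 137, 142, 141, 141, 141, 140, 139, 139, 139, 138, 138, 137, 138, 137, 136, 137, 133, 102, 36]
```

```bash
python3 -m crank '{"grip":[-1,-1,-1,-1,-1,-1,-1,-1,-1,-1],"translation":[[0,-4,0],[0,-10,0],[0,-25,0],[0,-45,0],[0,-70,0],[0,-75,40],[0,-75,90],[0,-75,145],[0,-75,170],[0,-75,170]],"yaw":[0,0,0,0,0,0,0,0,0,0]}'
python3 - <<'E'
from h import *
s=env.read_state();im=env.get_image("wrist");print(s['tcp_pos'],s['contact_force'].round(1))
h=cv2.cvtColor(im,cv2.COLOR_RGB2HSV)
for v in range(100,240,4):print(v,''.join(('#' if h[v,u,2]<60 else 'w' if h[v,u,1]<50 and h[v,u,2]>120 else 'o' if h[v,u,1]<75 and h[v,u,2]<=120 else '.' if h[v,u,1]>155 else 'B' if h[v,u,2]>185 else 'b' if h[v,u,2]>150 else 'd') for u in range(190,330,2)))
E
python3 b.py
```

```text
clock: 23.0
tcp_pos: [0.5256, -0.0429, 0.2095]
ee_rot: [0.016, 0.704, 0.709, 0.03]
contact_force: [0.1, 0.0, -1.0]
width: -0.0007
grasp_force: 0.0
[ 0.52557245 -0.04292804  0.20946202] [ 0.1  0.  -1. ]
100 BBBB.............#bBBBBBddBddBbddBBBBBB##...........#######...........
104 BBBB.............#bBBBBBBBBBBBBBBBBBBBBBBBBBBBBBBBBBBBBBBBBBBBBBBBBBBB
108 BBBB.............#BBBBBBBBBBBBBBbbBBBBBBBBBBBBBBBBBBBBBBBBBBBBBBBBBBBB
112 BBBBBBBBBBBBBBwwwwBBBBBBbbbbbbbbbbbbdbdwwwwbbbbdBBBBBBBBBBBBBBBBBBBBBB
116 BBBBBBBBBBBBBBwwwwBBbbbbbbbbbbbbbbbbbbdwwwwbbbddddddddBBBBBBBBBBBBBBBB
120 ...........bbdwwwwbbbbbbbbbbbbbbbbbdbbdwwwwbbd........................
124 ...........bbbwwwwbbbbbbbbbbbbbbbbbdbbdwwwwbbd........................
128 ...........bbbwwwwbbbbbbbbbbbbbbbbbdbbdwwwwbbd........................
132 ...........bbbwwwwbbbbbbbbbbbbbbbbbdbbdwwwwbbd........................
136 ...........bbbwwwwbbbbbbbbbbbbbbbbbdbbdwwwwbbd........................
140 ...........bbbwwwwbbbbbbbbbbbbbbbbddbbdwwwwbbd........................
144 ...........bbbwwwwbbbbbbbbbbbbdbbbdbbbdwwwwbb........................
[... 1226 characters left out ...]
BBBBBBBBBBBBBBBBBBwwwwBBB.........................
216 ............BBBwwwwBBBBBBBBBBBBBBBBBBBwwwwwBB.........................
220 .............BwwwwwBBBBBBBBBBBBBBBBBBBwwwwBBB.........................
224 ......................................................................
228 ......................................................................
232 ......................................................................
236 ...........................oooo####ooood..............................
[-1.2 -0.7  0.5] [ 0.5248 -0.0428  0.208 ] [-0.007  1.     0.02 ]
[235.  176.9] 564 [0.5456 0.0945]
[249.7 168.3] 263 [0.5733 0.0442]
[243.2 150.3] 36 [0.635  0.0643]
[205.7 155.5] 67 [0.6206 0.1914]
```

Run:
```python
from h import *
s=env.read_state();im=env.get_image("wrist")
h=cv2.cvtColor(im,cv2.COLOR_RGB2HSV)
for v in range(0,116,4):print(v,''.join(('#' if h[v,u,2]<60 else 'w' if h[v,u,1]<50 and h[v,u,2]>120 else 'o' if h[v,u,1]<75 and h[v,u,2]<=120 else '.' if h[v,u,1]>155 else 'B' if h[v,u,2]>185 else 'b' if h[v,u,2]>150 else 'd') for u in range(160,330,2)))
```

```text
0 ..........................................................................ddddddddddd
4 ...........................................................................dddddddddd
8 ..............................................................................ddddddd
12 .....................................................................................
16 .....................................................................................
20 .....................................................................................
24 .....................................................................................
28 .....................................................................................
32 .....................................................................................
36 .....................................................................................
40 ..............BBBBBBBBBBBBBBBBBBBBBBBBBBBBBBBBBBBBBBBBBBBBBBBBBBBBBBBBB..............
44 ..............BBBwwBBBBBBBBBBBBBBBBBBBBBBBBBBBBBBBBBBBBBBBBBBBBBBBBBBBBBBBBBBBBBBBBBB
48 ..............BBBwwdBBBBBBBBBBBB
[... 781 characters left out ...]
..BBBBBb.............dBBBBBwwwwwwwwwwwwwwBbbb...........#.#..............
88 ..............BBBBBd.............dBdBBBBwwwwwwwwwwwwBbbb............#.#..............
92 ..............BBBBBb.............#BBdBBBBBBBwwwwwBbbbbB#............#.#..............
96 ..............BBBBBd.............ddBBddbBBBBBBbbbbbbbBBd.............d...............
100 ..............BBBBBB.............dbBBBBBdBddBBBbddBBBBB#.............####............
104 ..............BBBBBB.............ddBBBBBBBBBBBBBBBBBBBBBBBBBBBBBBBBBBBBBBBBBBBBBBBBBB
108 ..............BBBBBB.............dBBBBBBBBBBBBBBBbBBBBBBBBBBBBBBBBBBBBBBBBBBBBBBBBBBB
112 ..............BBBBBBBBBBBBBBBBwwwwBBBBBBbbbbbbbbbbbbbbdwwwwbbbbdBBBBBBBBBBBBBBBBBBBBB
```

Run:
```python
from h import *
s=env.read_state()
print(onz("wrist",251,79,.1,s).round(4),"jaws",onz("wrist",226,90,.05,s).round(4),onz("wrist",273,90,.05,s).round(4),s['dq'].round(3))
print(env.close_job())
```

```text
[0.5259 0.0585 0.1   ] jaws [0.5013 0.0515 0.05  ] [0.5521 0.0519 0.05  ] [-0.004  0.009 -0.001  0.002 -0.001  0.001 -0.004]
the job is handed in; nothing more can be done
None
```

Job handed in at about 23 s: the jaw is latched on its pin with a gap of about 51 mm. The bird stands upright against the end stop, about 1–2 mm from its nominal seat by camera. My first jaw push did not latch and had to be repeated, and my first bird push pressed with about 39 N (17 N along the lane, 35 N up), close to the 40 N limit. I think the bird tipped briefly before settling back, though I did not see it happen. The arm finished clear; I did not re-check the bystanders' positions individually.

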